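Unclip the small battery pack from its charger

TASK

Take the smaller of the two tool battery packs out of its bench charger by squeezing its two side tabs together and lifting it straight out, then set it down upright in the open metal tray. Leave the charger standing on the bench about where it is, and leave the larger pack in its own charger alone.

Things in the scene. Friction and masses are not known exactly. Their poses are not given: they have to be found in the camera images.
- small_pack: Smaller battery pack: upright black block 60 (x) x 36 (y) x 84 mm tall, about 0.35 kg. Origin: centre of underside, z up. A ribbed grey tab on each long side (+y, -y): 34 mm long in x, centred at x = 0, 50 to 78 mm above the origin. Tab faces are 56 mm apart at rest, 40 mm squeezed home: each slides in 8 mm on a spring (2 to 8 N). Gripped by the squeezed tabs (15 N or more) it can be carried.
- charger: Low grey charger holding the smaller pack: loose, 1.2 kg, foot 120 (x) x 110 (y) mm, 36 mm tall. Origin: centre of underside, z up, axes parallel to the pack's. It slides a little if the squeeze is off centre. Its slot floor is 8 mm up. Its lip catches both tabs' tongues until each tab is squeezed home; keep them so while lifting. The pack is clear when raised 40 mm.
- tall_pack: Bystander: the larger battery pack, same make, 90 (x) by 36 (y) by 115 mm tall, in its own charger. Origin: centre of its underside; z up.
- tray: Open rectangular metal tray, 170 (x) by 140 (y) mm outside, 30 mm high, walls and floor 4 mm thick, empty, lying on the bench. Origin: centre of its underside; z up.
Mind the look-alikes: they are no part of the job. What is shaped like the charger but green or red is not meant.

How it is judged:
By the outcome, as a careful person would: the job done as asked, in the order asked, and still so for the second after the job is handed in, with the robot touching nothing.
It also fails if it takes over 45 s, if anything falls off the work surface, if the arm or the gripper's body presses on something with over 40 N, if the wrist force passes 120 N, or if a joint passes its speed limit or range.

ROBOT

A 6-joint arm with a two-finger parallel gripper is mounted at the origin on the work surface. World frame = base frame: x ahead of the robot, y to its left, z up, the work surface at z = 0. Lengths are in mm, angles in rad, forces in N, time in s.
With the tool pointing down it reaches from about 275 to 825 mm from the base axis. Payload 5.2 kg.
Tool frame: the origin (TCP) lies at the very end of the fingers, on their centre line; the grasp point (between the pads) lies 19 mm behind it; z points along the fingers, y is the line along which they close (so a half turn about z gives the same grasp; the last joint's range is limited). The gripper opens to 93 mm and grips with 3 to 60 N. Pads are 15 mm wide; open, the fingers measure 128 mm over their backs; the gripper's body (75 mm by 188 mm) begins 65 mm behind the grasp point.
Start: joints at [-1.381, 0.259, 1.535, -0, 1.348, -0.203], TCP at [210.548, -508.109, 218.653] pointing down, gripper open.
Joint ranges: [-3.14, 3.14], [-0.91, 2.08], [0.19, 2.58], [-1.22, 4.36], [0.22, 2.71], [-3.12, 3.12]. Speed limits (rad/s): [2.57, 2.57, 3.14, 3.14, 3.14, 3.14].

INTERFACE

Orientations are given as [roll, pitch, yaw] about the fixed x, y, z axes, in that order (R = Rz(yaw) Ry(pitch) Rx(roll)).
In Python, from bench import robot gives the robot as it stands. The module is installed in compiled form; this text tells all that it offers. Calls block until the motion is done:
- robot.move_ptp(position, orientation): joint-space move of the TCP to a pose.
- robot.move_linear(position, ori=None, speed=150, f_stop=None): straight line of the TCP; ori=None keeps the orientation; speed is the mean speed in mm/s. With f_stop (N) it stops when the force on the tool has changed by that much, and returns True; else False.
- robot.move_j(angles): joint-space move.
- robot.move_gripper(opening): opening from 0.0 (shut) to 1.0 (fully open); the grip force is fixed at half the most; returns when the fingers have stopped.
- robot.sleep(seconds).
- robot.inverse_kinematics(position, orientation): joint angles nearest the present ones, or None.
- robot.get_image(name): name is "side" or "top"; returns a dict with "img" (384x512x3 uint8, blue, green, red), "fovy" (degrees; the focal length in pixels is half the picture's height over the tangent of half this angle, whatever the lens; pixels are square), "cx", "cy" (the principal point, pixels), "eye" and "orientation" of the camera in the world. Camera axes: x right, y down, z forward; pixel columns grow to the right and rows downward; lengths in mm; the calibration is good to about 2 mm. A picture is of the moment at which its call begins. There is no depth.
A pose or a line that the arm cannot do raises robot.MotionError and nothing moves.
- robot.hand_in(): hands the job in; it is judged then, once.
Readings, each from a call of its own:
- robot.current_t(): time.
- robot.current_qpos(): joint angles.
- robot.current_joint_vel(): joint speeds.
- robot.current_joint_efforts(): joint torques, N m.
- robot.current_tcp_pos(): TCP position.
- robot.current_eef_rot(): TCP orientation.
- robot.current_contact_force(): force on the tool from outside, world axes, zero at the start.
- robot.current_ft_torque(): the same for the moment, N m.
- robot.current_gripper_width(): opening from 0.0 (shut) to 1.0 (fully open).
- robot.current_finger_force(): force on a finger pad.
Only numpy, scipy, OpenCV 4.12 (cv2) and the standard library are available. Lean on these libraries where they do the work, as an engineer would, in place of code of your own. Each camera call takes 0.05 s, during which the arm holds its last target. There are 200 camera calls.

## Working session

There is one attempt and no reset: what is moved stays moved. The work goes in short steps, each a Python script; the robot and the scene stay as the last script left them, time stands still between calls to the robot, and variables do not carry over. Pictures are saved under pics/ and viewed, at most 10 in all, crops included, and the job is handed in when it is done.

```bash
mkdir -p pics
python3 - <<'E'
from bench import robot
import cv2
for n in("top","side"):
    d=robot.get_image(n); cv2.imwrite(f"pics/{n}0.png",d["img"])
    print({k:v for k,v in d.items() if k!="img"})
print(robot.current_t(),robot.current_eef_rot())
E
```

```text
{'fovy': 48.49582950897601, 'cx': 256.57314067730374, 'cy': 188.5050047869891, 'eye': array([ 372.9556005 ,   48.80934517, 1026.93293311]), 'orientation': array([-3.06499182,  0.02129098, -1.5668711 ])}
{'fovy': 55.07127620937084, 'cx': 258.512421074871, 'cy': 186.3421377847834, 'eye': array([ -1.86685662, 535.30908002, 793.68601836]), 'orientation': array([-2.4134675 , -0.0172607 , -2.35430577])}
0.1 [-3.13999040e+00 -3.26922943e-04  3.92785933e-01]
```

View pics/top0.png

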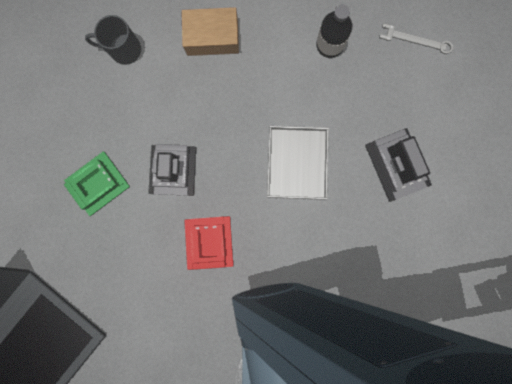

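View pics/side0.png

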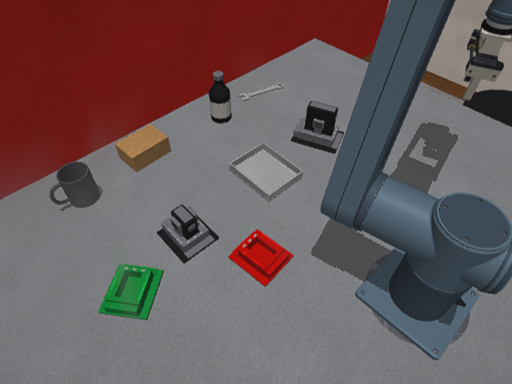

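The top view shows the small pack and its grey charger at about (172,168), the tray at (298,162) and the tall pack at (402,163). The side view has the small pack at (185,225). I'll zoom in on both.

Run:
```python
import cv2,numpy as np
a=cv2.imread("pics/top0.png")[135:205,140:210]; b=cv2.imread("pics/side0.png")[195:265,150:220]
c=np.hstack([cv2.resize(x,(400,400),interpolation=cv2.INTER_CUBIC) for x in(a,b)])
cv2.imwrite("pics/z.png",cv2.convertScaleAbs(c,alpha=1.5))
```

```text
(no output)
```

View pics/z.png

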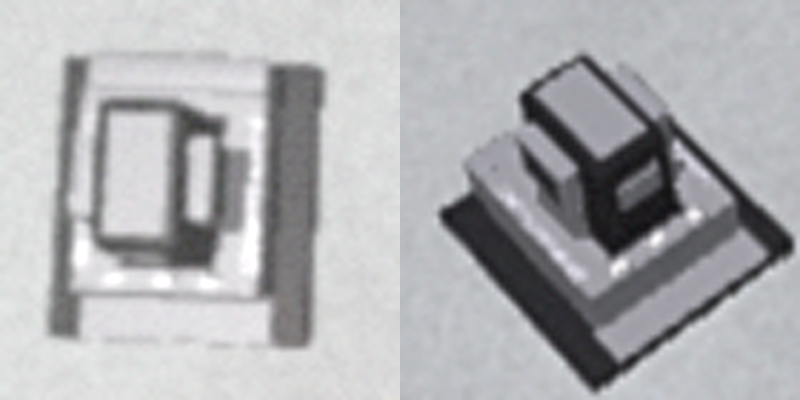

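The left crop (top view) shows the charger foot corners at about (68,58), (322,65), (310,347), (50,337), and the pack top at x 97–180, y 98–250. The right crop (side view) shows the pack-top corners at (522,95), (585,55), (668,120), (600,163).

```bash
cat > h.py <<'E'
from bench import robot
import numpy as np,cv2
from scipy.spatial.transform import Rotation as R
def ray(d,px,z):
    f=192/np.tan(np.radians(d["fovy"]/2)); px=np.atleast_2d(px).astype(float)
    v=np.c_[(px-[d["cx"],d["cy"]])/f,np.ones(len(px))]@R.from_euler("xyz",d["orientation"]).as_matrix().T
    return (d["eye"]+v*((z-d["eye"][2])/v[:,2])[:,None])[:,:2]
def proj(d,P):
    f=192/np.tan(np.radians(d["fovy"]/2)); c=(np.atleast_2d(P)-d["eye"])@R.from_euler("xyz",d["orientation"]).as_matrix()
    return c[:,:2]/c[:,2:]*f+[d["cx"],d["cy"]]
def show(n,p):
    q=np.roll(p,-1,0)-p
    print(n,p.round(0).tolist(),"c",p.mean(0).round(1),"len",np.hypot(*q.T).round(0),"ang",np.degrees(np.arctan2(q[:,1],q[:,0])).round(1))
E
python3 - <<'E'
from h import *
t=robot.get_image("top");s=robot.get_image("side")
k=70/400;o=np.array([140,135])-.5+.5*k;os=np.array([150,195])-.5+.5*k
show("foot",ray(t,o+k*np.array([(68,58),(322,65),(310,347),(50,337)]),2))
show("packtop",ray(t,o+k*np.array([(100,98),(183,103),(175,252),(93,247)]),92))
show("packside",ray(s,os+k*np.array([(122,95),(185,53),(270,120),(200,163)]),92))
show("footside",ray(s,os+k*np.array([(40,212),(197,390),(393,245),(275,115)])[:3],2))
# tray rim
g=t["img"]
m=cv2.inRange(g,(150,150,150),(255,255,255))[115:210,255:340]
n,l,st,ct=cv2.connectedComponentsWithStats(m); i=1+st[1:,4].argmax()
b=cv2.minAreaRect(cv2.findNonZero((l==i).astype('uint8')));print(b)
p=cv2.boxPoints(b)+[255,115];print(p)
show("tray rim",ray(t,p,30)); show("tray floor",ray(t,p,4))
E
```

```text
foot [[558.0, 328.0], [555.0, 219.0], [435.0, 223.0], [439.0, 333.0]] c [496.7 275.8] len [109. 121. 111. 120.] ang [-91.6 178.4  88.   -2.4]
packtop [[526.0, 291.0], [524.0, 258.0], [466.0, 260.0], [468.0, 292.0]] c [496.1 275.4] len [33. 58. 32. 58.] ang [-93.4 178.   86.6  -1.4]
packside [[522.0, 292.0], [522.0, 260.0], [469.0, 256.0], [471.0, 290.0]] c [496.  274.7] len [33. 53. 34. 51.] ang [ -90.2 -176.2   85.7    2.2]
footside [[560.0, 327.0], [438.0, 332.0], [436.0, 225.0]] c [478.1 294.8] len [122. 107. 161.] ang [177.7 -91.2  39.4]
((41.97267150878906, 44.456363677978516), (70.05712127685547, 77.39698791503906), 1.6365771293640137)
[[260.85317993 197.13866425]
 [263.06362152 119.77324724]
 [333.09216309 121.77406311]
 [330.8817215  199.13948059]]
tray rim [[429.0, 60.0], [613.0, 56.0], [608.0, -110.0], [425.0, -103.0]] c [518.8 -24.4] len [184. 166. 183. 163.] ang [ -1.5 -91.7 177.8  88.5]
tray floor [[431.0, 61.0], [619.0, 56.0], [614.0, -114.0], [426.0, -107.0]] c [522.6 -26.3] len [189. 170. 188. 168.] ang [ -1.5 -91.7 177.8  88.5]
```

Both cameras put the pack at (496.5, 275.5) with a yaw of about -2°, and the foot and pack sizes agree. I'll approach above it and check from near.

Run:
```python
from h import *
t=robot.get_image("top")
show("tray",ray(t,[(270,127),(328,128),(327,198),(267,197)],30))
O=[np.pi,0,-.035]
robot.move_ptp([496.3,275.3,190],O)
robot.move_linear([496.3,275.3,53],speed=100)
print(robot.current_t(),robot.current_tcp_pos(),robot.current_eef_rot(),robot.current_qpos(),robot.current_contact_force())
s=robot.get_image("side")["img"][160:270,120:250];u=robot.get_image("top")["img"][120:230,110:240]
cv2.imwrite("pics/pre.png",cv2.convertScaleAbs(np.hstack([cv2.resize(x,(400,338),interpolation=2) for x in(s,u)]),alpha=1.5))
```

```text
tray [[596.0, 39.0], [593.0, -98.0], [428.0, -94.0], [430.0, 46.0]] c [511.5 -26.8] len [137. 166. 140. 166.] ang [-91.  178.7  89.2  -2.3]
4.7 [496.82592123 275.47466647  53.66044059] [-3.14115632e+00 -1.28250342e-03 -3.49842728e-02] [ 3.09984201e-01  4.49669434e-01  1.69711300e+00 -2.75308437e-05
  9.93455717e-01  1.91577953e+00] [-0.37355687  0.54338985  0.5144027 ]
```

View pics/pre.png

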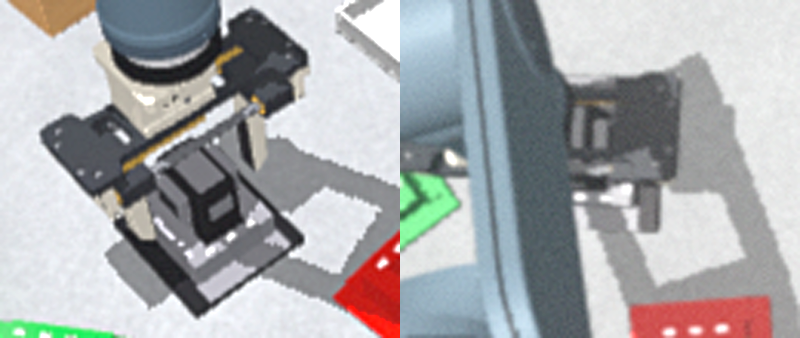

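The pack sits between the two open fingers, whose tips are at (140,230) and (255,160) in the left (side view) crop, and nothing touches. I'll squeeze now, then lift with a force stop.

Run:
```python
from h import *
robot.move_gripper(0.0); robot.sleep(.3)
print("w",robot.current_gripper_width()*93,robot.current_finger_force(),robot.current_contact_force())
p=robot.current_tcp_pos()
if abs(robot.current_gripper_width()*93-40)<3:
    print(robot.move_linear([p[0],p[1],p[2]+12],speed=40,f_stop=12),robot.current_contact_force())
    print(robot.move_linear([p[0],p[1],p[2]+75],speed=60,f_stop=12),robot.current_contact_force())
print(robot.current_t(),robot.current_tcp_pos(),"w",robot.current_gripper_width()*93,robot.current_finger_force())
cv2.imwrite("pics/lift.png",robot.get_image("side")["img"])
```

```text
w 37.164186364981106 30.001051425933838 [-0.892026   -0.11787183  5.85544838]
False [-0.57563683 -0.29509618 -3.64507405]
False [-0.35559094 -0.02835452 -3.13945639]
7.6833 [496.04246219 275.42218063 127.9414697 ] w 37.07930781979189 29.99917298555374
```

View pics/lift.png

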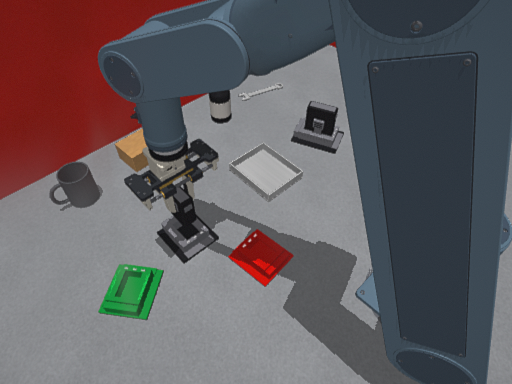

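The pack is lifted clear of the slot at (185,205), the charger is still at (187,237) and the wrist carries about 3.4 N of pack weight. Next I'll carry it to the tray, aligned with the tray's yaw of -2°.

Run:
```python
from h import *
s=robot.get_image("side")
show("tray side",ray(s,[(263,146),(302,173),(270,199),(230,165)],25))
p=robot.current_tcp_pos()
robot.move_linear([p[0],p[1],150],speed=100)
robot.move_linear([511,-27,150],speed=150)
robot.move_linear([511,-27,75],speed=80)
print(robot.current_t(),robot.current_gripper_width()*93,robot.current_contact_force(),robot.current_eef_rot())
print(robot.move_linear([511,-27,44],speed=20,f_stop=4),robot.current_tcp_pos(),robot.current_contact_force(),robot.current_t())
cv2.imwrite("pics/place.png",cv2.resize(robot.get_image("side")["img"][110:230,190:340],(750,600)))
```

```text
tray side [[583.0, -86.0], [423.0, -85.0], [420.0, 52.0], [592.0, 43.0]] c [504.8 -19. ] len [160. 137. 172. 130.] ang [179.6  91.4  -3.  -93.9]
11.4 37.08614587814717 [ 0.00912761  0.08076327 -4.21088278] [ 3.14134895e+00 -1.14992391e-03 -3.49958992e-02]
True [510.93084795 -26.93501462  49.44379456] [-1.00116601  0.88982204  6.07295158] 12.5667
```

View pics/place.png

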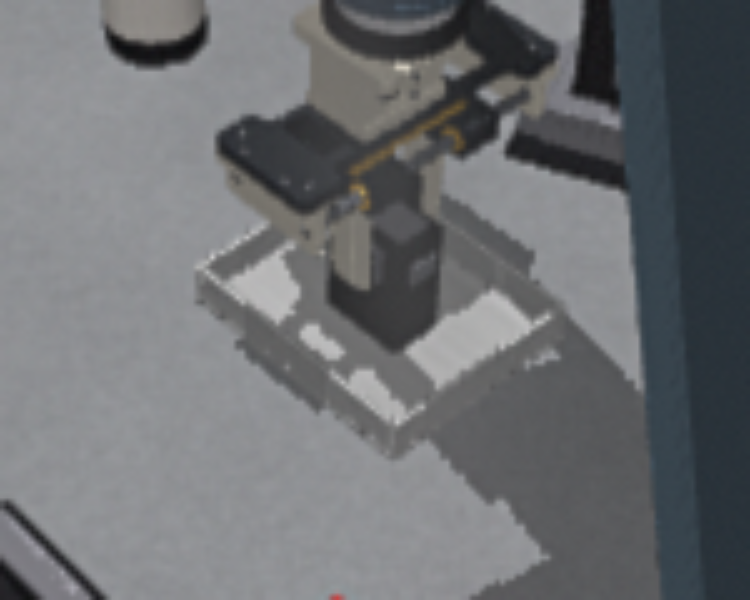

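The pack stands in the middle of the tray, at about (385,290) in the crop, and contact came at 49.4 mm where about 49.7 was expected. I'll release, retreat and check.

Run:
```python
from h import *
robot.move_gripper(1.0); robot.sleep(.2)
robot.move_linear([511,-27,190],speed=80)
robot.move_j([-1.381,.259,1.535,0,1.348,-.203]); robot.sleep(.3)
print(robot.current_t(),robot.current_contact_force())
s=robot.get_image("side")["img"][100:250,140:340];u=robot.get_image("top")["img"][110:260,140:340]
cv2.imwrite("pics/end.png",np.hstack([cv2.resize(x,(400,300)) for x in(s,u)]))
```

```text
18.1 [-0.1013331   0.00015812  0.03837389]
```

View pics/end.png

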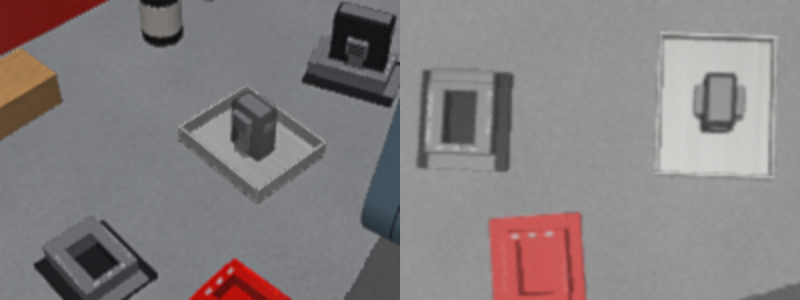

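The pack stands upright in the tray at (255,125) in the side crop and (719,102) in the top crop. The charger is empty and in place, and the tall pack is untouched.

```bash
python3 -c "
from bench import robot
print(robot.hand_in())"
```

```text
the job is handed in; nothing more can be done
None
```

The small pack is out of its charger and standing upright in the metal tray, the charger and the larger pack are where they were, and the job was handed in at about 18 s.

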